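# Seat the bayonet plug in the leak-test port

### The job

Take the orange-handled test plug out of its grey cup, push it straight down into the leak-test port against the port's spring, its two lugs going in through the two slots, and twist it clockwise (seen from above) about a quarter turn, as far as the stop. Finish while still gripping the plug and pressing it fully home at the stop, since the port lets air through only while it is held down; leave the tape roll, screwdriver, foam block and hex key lying where they are.

Things in the scene. Friction and masses are not known exactly. Their poses are not given: they have to be found in the camera images.
- plug_grip (a point): point to grip on the loose test plug: on its axis, in the orange flat bar handle (46 mm long, 15 mm thick, from 36 to 76 mm above the plug's foot, white line along its top), 60 mm above the foot. x runs along the bar, which is also the line of the two lugs; y across the 15 mm thickness; z up. The plug is the same after half a turn.
- plug_foot (a point): centre of the plug's underside, 60 mm below plug_grip; same axes. Above it: steel barrel 28 mm across, 32 mm high, coned nose; two brass lugs on opposite sides, tips 44 mm apart, each 9 mm wide, from 4 to 12 mm above the foot; black collar 48 mm across from 32 to 36 mm
- plug: the whole test plug, about 150 g, 76 mm high, upright; origin at its foot, axes as plug_grip. It starts standing loosely in the grey cup.
- cup: grey parking cup fixed to the bench, 62 mm across, 54 mm inside, 24 mm high; origin at its underside, its inner floor 5 mm above
- port_seat (a point): centre of the floor inside the leak-test port, 50 mm above the bench; the plug's foot stands on it when fully home. z up along the port's axis; x along the two entry slots. The port is fixed: foot 110 mm across, column 68 mm across, a gauge (top 74 mm above the bench) behind it. Fully home, the plug's collar is 3 mm above the port's top face.
- port_mouth (a point): centre of the port's open top face, 29 mm above port_seat, same axes. Cover 12 mm thick, bore 31.5 mm, two slots 13 mm wide and 48 mm end to end along x (white marks). Under it the lugs turn only clockwise from above, 80 degrees to a hard stop (red marks), and only when the foot is less than 5 mm above the seat; let go there, the plug springs up 5 mm under the cover.
- plunger (a joint): brass spring pin, 16 mm across, in the middle of the port's floor: 0 when up, 12 mm proud of the seat; 0.012 m when pressed level with it. It takes 5 N to start and 12 N when fully down.
- tape_roll: roll of tan tape lying flat, 100 mm across, 25 mm high; origin at its underside; leave alone
- screwdriver: red-handled screwdriver, 188 mm long, lying; origin at its underside; leave alone
- foam_block: grey-brown foam block 60 x 130 x 45 mm; origin at its underside; leave alone
- hex_key: small black hex key 82 mm long, lying; origin at its underside; leave alone
There are look-alikes about, which are no part of the job. What is shaped like the plug but green is not meant.

How it is judged:
By the outcome, as a careful person would: the job done as asked, in the order asked, and still so for the second after the job is handed in, while the arm keeps its last pose, push and grip.
It also fails if it takes over 48 s, if anything falls off the work surface, if the arm or the gripper's body presses on something with over 40 N, if the wrist force passes 120 N, or if a joint passes its speed limit or range.

### The arm

A 7-joint arm with a two-finger parallel gripper is mounted at the origin on a cart in front of the work surface, level with it; the furniture and walls round the work are solid. World frame = base frame: x ahead of the robot, y to its left, z up, the work surface at z = 0. Lengths are in mm, angles in degrees, forces in N, time in s.
With the tool pointing down it reaches from about 400 to 900 mm from the base axis. Payload 5.6 kg.
Tool frame: the origin (TCP) lies on the centre line of the jaws, within the pads' length; the fingertips stand 11 mm ahead of it and the grasp point (between the pads) lies 8 mm behind it; z points along the fingers, y is the direction in which the jaws open and shut (so a half turn about z gives the same grasp; the last joint's range is limited). The gripper opens to 92 mm and grips with 3 to 60 N. Pads are 20 mm wide; open, the fingers measure 128 mm over their backs; the gripper's body (75 mm by 189 mm) begins 69 mm behind the grasp point.
Start: joints at [73.625, 26.786, -0.665, 91.828, 0.344, 61.387, -3.226], TCP at [156.231, -630.952, 225.592] pointing down, gripper open.
Joint ranges: [-144.91, 144.91], [-17.63, 115.5], [-89.93, 88.59], [15.96, 139.68], [-74.01, 254.01], [8.47, 105.57], [-167.45, 167.45]. Speed limits (degrees/s): [147.25, 147.25, 180, 180, 180, 180, 180].

### API

Orientations are given as [roll, pitch, yaw] about the fixed x, y, z axes, in that order (R = Rz(yaw) Ry(pitch) Rx(roll)).
In Python, from workcell import ctrl, optics, job_done gives the robot as it stands.
- The arm moves only by the tool step_arm, never from a script. Its arguments are lists of equal length, an entry for each row: "offset": the shift along the tool's x, y, z in m, a list of three; "dr": the turn, a rotation vector about the tool's x, y, z in degrees, a list of three. In form: {"offset": [[tx, ty, tz], ...], "dr": [[rx, ry, rz], ...]}. A call has 1 to 5 rows; each row shifts and turns the pose as measured when the row begins, along the tool's axes as they then stand; what a row does not reach is not made up. A row lasts 1/12 s, in which the tool goes at most 41.7 mm and 7.16 degrees, less where a joint would pass 70% of its speed; a pose out of reach is approached as far as the arm can. A call with a gripper value outside its range is refused whole. "gripper" is the opening, from 0 (shut) to 1 (fully open), set as the call begins (left out, the last holds). The fingers move at their own pace and stop on an object; "force" is the grip in N (left out, the last holds). Time passes only in rows, so rows that do not move let the fingers close. It gives the time, the measured TCP pose, the force and the opening at its end, in the units of the state.
- ctrl.state(): the state, without advancing time (a new reading comes with each control period).
- optics.grab_frame(name): name is "side" or "top"; returns (picture, depth): 420x560x3 uint8, red, green, blue; 420x560 float32, mm along the optical axis (not along the pixel's ray), 0 where there is no reading.
- optics.camera_model(name): a dict with "mtx" (3x3 intrinsics, pixels), "R" (3x3) and "t" (3): a world point X has camera coordinates R X + t. Camera axes: x right, y down, z forward; pixel columns grow to the right and rows downward; lengths in mm; the calibration is good to about 2 mm. A picture is of the moment at which its call begins. camera_model takes no time and is no camera call.
- job_done(): hands the job in, once; it reports no verdict.
The state is a dict: "time": time; "q": joint angles; "joint_velocities": joint speeds; "joint_efforts": joint torques, N m; "ee_pos": TCP position; "tcp_rot": TCP orientation; "force": force on the tool from outside, world axes, zero at the start; "ft_torque": the same for the moment, N m; "grip_width": opening from 0.0 (shut) to 1.0 (fully open).
Only numpy, scipy, OpenCV 4.12 (cv2) and the standard library are available. Lean on these libraries where they do the work, as an engineer would, in place of code of your own. Each camera call takes 0.05 s, during which the arm holds its last target.

## Working session

There is one attempt and no reset: what is moved stays moved. The work goes in short steps, Python scripts to look and compute and a tool call to move; the robot and the scene stay as the last step left them, time stands still between calls to the robot, and variables do not carry over. Pictures are saved under pics/ and viewed, and the job is handed in when it is done.

Besides the shell and the picture viewer there is one more tool, called after "Call:" as name(argument=value, ...) on one line, values as JSON. step_arm: Moves the arm, as the interface text tells. Its arguments: {"type":"object","properties":{"offset":{"type":"array","items":{"type":"array","items":{"type":"number"}}},"dr":{"type":"array","items":{"type":"array","items":{"type":"number"}}},"gripper":{"type":"number"},"force":{"type":"number"}},"required":["offset","dr"]}

```bash
ls; mkdir -p pics; python3 - <<'E'
from workcell import ctrl, optics
import cv2,numpy as np
print(ctrl.state())
for n in("side","top"):
    p,d=optics.grab_frame(n); np.savez(f"{n}0.npz",p=p,d=d)
    m=optics.camera_model(n); print(n,m, -np.array(m["R"]).T@np.array(m["t"]))
    cv2.imwrite(f"pics/{n}0.png",cv2.cvtColor(p,cv2.COLOR_RGB2BGR))
E
```

```text
pics
{'time': 0.0, 'q': array([73.62310053, 26.83341333, -0.66654604, 91.87928215,  0.34159188,
       61.38585713, -3.2279222 ]), 'joint_velocities': array([ 0.05190426,  0.00488788,  0.0932273 , -0.13348185,  0.05083624,
       -0.05341423, -0.03999663]), 'joint_efforts': array([ 4.08365941e-04, -5.20575964e+01, -1.17618724e-02, -2.43755400e+01,
       -5.65251906e-02,  1.71913253e-02,  1.60332861e-04]), 'ee_pos': array([ 156.12467872, -630.4094961 ,  224.68145902]), 'tcp_rot': array([-1.79903523e+02,  4.16183760e-03,  1.39078594e+01]), 'force': array([-0.56954385,  0.86741083,  0.23711768]), 'ft_torque': array([-0.01280142,  0.03396117, -0.05926402]), 'grip_width': 1.0003181472590286}
side {'mtx': array([[426.66395169,   0.        , 284.32881684],
       [  0.        , 426.66395169, 208.94060011],
       [  0.        ,   0.        ,   1.        ]]), 'R': array([[-0.90474341, -0.42594984,  0.0024701 ],
       [-0.27478685,  0.57921345, -0.76746594],
       [ 0.32547127, -0.6950385 , -0.64108496]]), 't': array([497.71713741, 210.24581486, 800.83893967])} [247.42901621 646.83922668 673.53289125]
top {'mtx': array([[433.88961242,   0.        , 282.85705263],
       [  0.        , 433.88961242, 208.36143427],
       [  0.        ,   0.        ,   1.        ]]), 'R': array([[ 0.02002422, -0.99967002,  0.01608986],
       [-0.99750299, -0.02106578, -0.06740935],
       [ 0.06772605, -0.01469986, -0.99759566]]), 't': array([  2.50821377, 553.81791953, 987.54696604])} [ 485.5021506    28.69079727 1022.46471293]
```

View pics/side0.png

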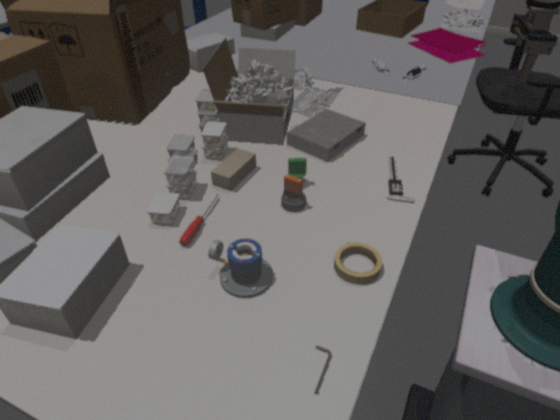

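View pics/top0.png

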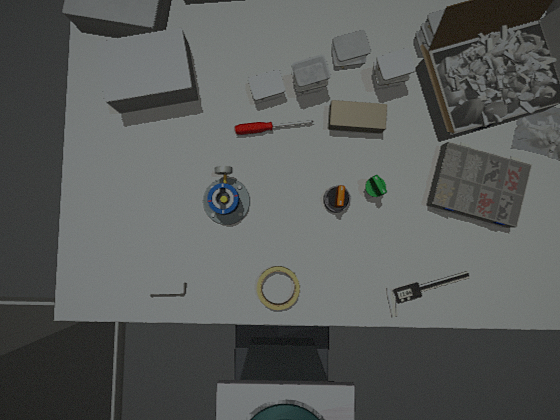

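The orange plug sits in the grey cup (side about 293,188; top about 340,196). The green look-alike is at top (376,186) and the blue port at top (224,198). I'll confirm with enlarged crops.

```bash
python3 - <<'E'
import cv2,numpy as np
t=cv2.imread("pics/top0.png"); s=cv2.imread("pics/side0.png")
a=cv2.resize(t[160:230,190:270],(400,350),interpolation=cv2.INTER_CUBIC)
b=cv2.resize(t[160:230,315:395],(400,350),interpolation=cv2.INTER_CUBIC)
cv2.imwrite("pics/c1.png",np.hstack([a,b]))
a=cv2.resize(s[225:295,205:285],(400,350),interpolation=cv2.INTER_CUBIC)
b=cv2.resize(s[150:220,260:340],(400,350),interpolation=cv2.INTER_CUBIC)
cv2.imwrite("pics/c2.png",np.hstack([a,b]))
E
```

```text
(no output)
```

View pics/c1.png

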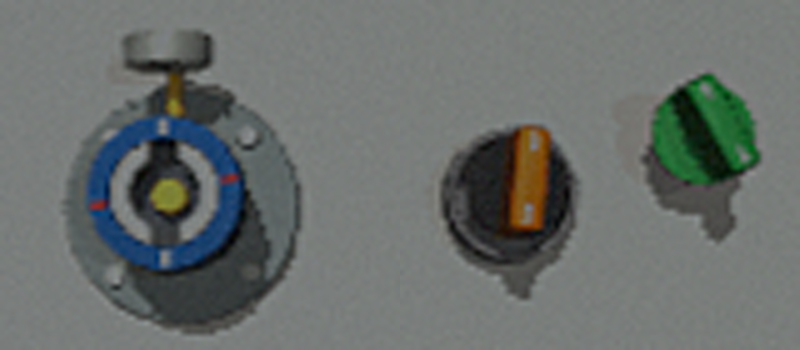

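View pics/c2.png

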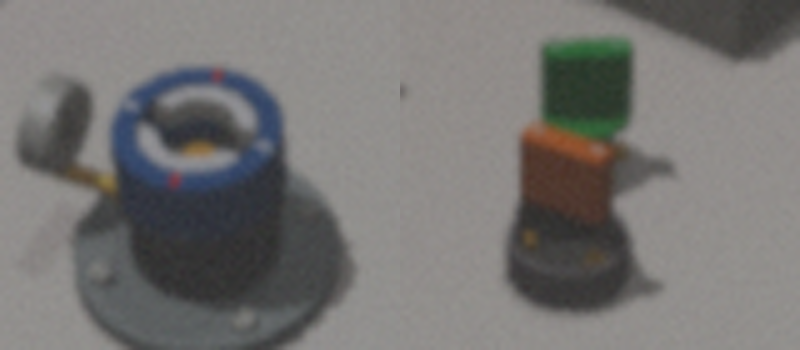

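```bash
cat > h.py <<'E'
import numpy as np,cv2
from workcell import optics
def ray(n,uv,z):
    m=optics.camera_model(n);K,R,t=[np.array(m[k]) for k in("mtx","R","t")]
    c=-R.T@t; uv=np.atleast_2d(uv).astype(float)
    d=(np.linalg.inv(K)@np.c_[uv,np.ones(len(uv))].T).T@R
    return c+d*((z-c[2])/d[:,2])[:,None]
def proj(n,X):
    m=optics.camera_model(n);K,R,t=[np.array(m[k]) for k in("mtx","R","t")]
    p=(K@(R@np.atleast_2d(X).T+t[:,None])).T
    return p[:,:2]/p[:,2:]
def tri(uva,uvb):
    A=[]
    for n,uv in(("top",uva),("side",uvb)):
        m=optics.camera_model(n);P=np.array(m["mtx"])@np.c_[m["R"],m["t"]]
        A.append(P)
    X=cv2.triangulatePoints(A[0],A[1],np.array(uva,float).reshape(2,1),np.array(uvb,float).reshape(2,1)).ravel()
    return X[:3]/X[3]
E
python3 - <<'E'
from h import *
T=np.load("top0.npz");S=np.load("side0.npz")
for n,D,bx in(("top",T,(315,160,360,230)),("side",S,(260,150,340,220))):
    h=cv2.cvtColor(D["p"],cv2.COLOR_RGB2HSV).astype(int)
    x0,y0,x1,y1=bx
    m=((h[...,0]<18)&(h[...,1]>130)&(h[...,2]>60)); k=np.zeros_like(m);k[y0:y1,x0:x1]=m[y0:y1,x0:x1]
    vs,us=np.nonzero(k); print(n,len(us))
    for v in range(vs.min(),vs.max()+1):
        print(v,us[vs==v].min() if (vs==v).any() else '', ' '.join(str(x) for x in h[v,us.min()-1:us.max()+2,2]))
    print(us.min()-1, "depth",np.median(D["d"][k]))
# port
h=cv2.cvtColor(T["p"],cv2.COLOR_RGB2HSV).astype(int)
for n,D,bx in(("top",T,(195,165,255,220)),("side",S,(215,230,275,290))):
    h=cv2.cvtColor(D["p"],cv2.COLOR_RGB2HSV).astype(int);x0,y0,x1,y1=bx
    m=((h[...,0]>95)&(h[...,0]<125)&(h[...,1]>110)); r=((h[...,0]<10)|(h[...,0]>165))&(h[...,1]>110)
    for nm,q in(("blue",m),("red",r)):
        k=np.zeros_like(q);k[y0:y1,x0:x1]=q[y0:y1,x0:x1]
        vs,us=np.nonzero(k);print(n,nm,len(us),us.min(),us.max(),vs.min(),vs.max())
        nn,lab,st,ce=cv2.connectedComponentsWithStats(k.astype(np.uint8))
        print(st[1:].tolist(),ce[1:].tolist(), ray(n,ce[1:],79).round(1).tolist())
        if nm=="blue" and n=="top":
            c=max(cv2.findContours(k.astype(np.uint8),0,cv2.CHAIN_APPROX_NONE)[0],key=cv2.contourArea)
            e=cv2.fitEllipse(c);print(e,ray(n,[e[0]],79))
E
```

```text
top 93
185 340 106 107 82 105 110 104 102 93 116 130
186 338 82 69 68 112 126 129 128 125 118 119
187 338 44 44 84 121 125 123 124 128 115 115
188 338 44 45 102 124 125 119 122 127 108 84
189 338 44 45 105 128 124 126 125 128 97 69
190 338 48 36 112 127 124 122 123 133 93 43
191 338 49 36 110 129 122 125 127 127 83 30
192 338 45 40 110 129 121 126 123 132 92 23
193 338 42 40 111 127 123 126 127 131 86 30
194 338 43 47 113 130 126 123 125 130 82 32
195 337 42 62 114 125 126 123 126 130 80 32
196 337 46 65 119 127 124 125 124 126 75 27
197 337 48 77 119 128 121 124 127 125 78 37
198 337 42 99 122 128 127 124 130 122 73 30
199 337 39 107 124 124 121 124 127 106 48 32
200 337 39 108 129 126 121 122 132 100 48 29
201 337 34 114 130 122 133 122 129 96 36 32
202 337 37 111 132 127 121 125 133 88 30 36
203 337 39 111 131 124 123 126 133 89 34 31
204 337 43 112 131 128 127 129 135 83 26 30
205 337 41 70 99 109 114 116 120 73 39 38
336 depth 949.3019
side 64
176 289 140 139 142 141 138 140 136 126 118 110 95 97 96 99 96 94 93 91 92
177 285 125 126 133 137 137 143 144 144 138 133 128 118 109 92
[... 842 characters left out ...]
59 240 262
[[238, 241, 1, 1, 1], [241, 240, 3, 1, 3], [251, 241, 9, 12, 21], [233, 242, 4, 3, 6], [228, 248, 10, 14, 44], [242, 255, 15, 8, 30]] [[238.0, 241.0], [242.0, 240.0], [256.76190476190476, 246.38095238095238], [234.16666666666666, 243.16666666666666], [231.38636363636363, 255.3409090909091], [249.93333333333334, 259.26666666666665]] [[590.2, 132.0, 79.0], [584.5, 126.1, 79.0], [549.3, 129.4, 79.0], [594.0, 140.6, 79.0], [582.0, 171.8, 79.0], [544.8, 165.6, 79.0]]Traceback (most recent call last):
  File "<stdin>", line 18, in <module>
    return umr_minimum(a, axis, None, out, keepdims, initial, where)
ValueError: zero-size array to reduction operation minimum which has no identity
```

```bash
python3 - <<'E'
from h import *
def up(n,b,s):
    p=np.load(n+"0.npz")["p"];x0,y0,x1,y1=b
    M=np.float32([[s,0,-s*x0+ (s-1)/2],[0,s,-s*y0+(s-1)/2]])
    c=cv2.warpAffine(p,M,((x1-x0)*s,(y1-y0)*s),flags=cv2.INTER_CUBIC)
    return c,lambda q:(np.atleast_2d(q)-(s-1)/2)/s+[x0,y0]
s=8
def big(m): 
    return max(cv2.findContours(m.astype(np.uint8),0,cv2.CHAIN_APPROX_NONE)[0],key=cv2.contourArea)
for n,b,vt in(("top",(325,175,355,215),85),("side",(278,170,310,195),112)):
    c,f=up(n,b,s);h=cv2.cvtColor(c,cv2.COLOR_RGB2HSV)
    m=(h[...,0]<20)&(h[...,1]>90)&(h[...,2]>vt)
    m=cv2.morphologyEx(m.astype(np.uint8),cv2.MORPH_CLOSE,np.ones((19,19)))
    k=big(m); r=cv2.minAreaRect(k); q=f(cv2.boxPoints(r))
    W=ray(n,q,81); print(n,"bar",f(r[0]),"world c",W.mean(0), ray(n,f(k[:,0].mean(0)),81))
    for i in(0,1):
        e=W[i+1]-W[i];print("  edge",np.linalg.norm(e),np.degrees(np.arctan2(e[1],e[0])))
    mm=cv2.moments(k);print("  moment c",ray(n,f([mm['m10']/mm['m00'],mm['m01']/mm['m00']]),81))
    o=cv2.cvtColor(c,cv2.COLOR_RGB2BGR);cv2.drawContours(o,[k],-1,(255,0,0),1);cv2.drawContours(o,[cv2.boxPoints(r).astype(int)],-1,(0,255,0),1)
    cv2.imwrite(f"pics/bar_{n}.png",o)
for n,b in(("top",(200,178,246,220)),("side",(220,232,272,275))):
    s2=12;
    p=np.load(n+"0.npz")["p"]
    c,f=up(n,b,12)
    o=cv2.convertScaleAbs(cv2.cvtColor(c,cv2.COLOR_RGB2BGR),alpha=1.7)
    cv2.imwrite(f"pics/port_{n}.png",o)
E
```

```text
top bar [[340.59401703 195.04588318]] world c [ 581.26317981 -110.70350994   81.        ] [[ 581.0127812  -110.59825076   81.        ]]
  edge 45.477114656115496 -4.905409051339862
  edge 15.26782641020284 -94.35313682751818
  moment c [[ 581.12960745 -110.60240496   81.        ]]
side bar [[292.79413795 178.04365921]] world c [ 578.9946665  -107.66454969   81.        ] [[ 579.08211561 -106.93703354   81.        ]]
  edge 17.38882778484178 -75.39257729408706
  edge 44.539577363155374 176.1915888271917
  moment c [[ 578.472891   -107.07054992   81.        ]]
```

View pics/port_top.png

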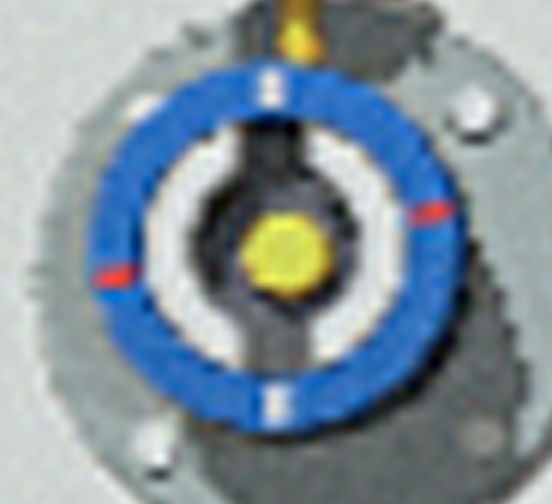

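View pics/port_side.png

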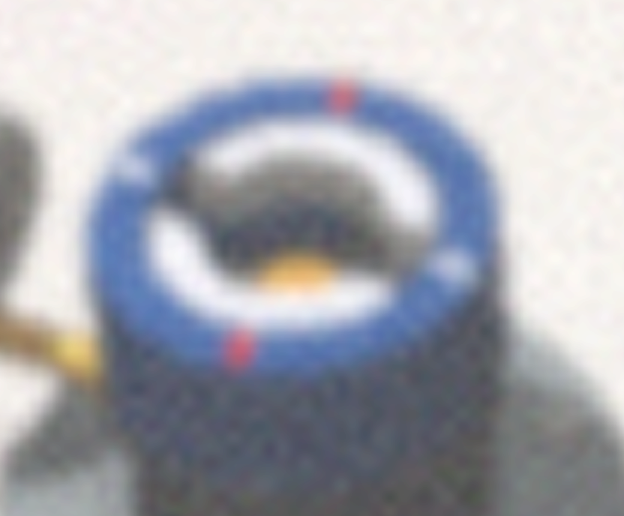

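View pics/bar_side.png

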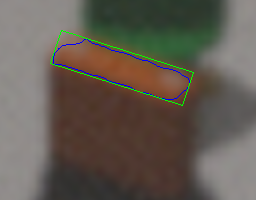

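View pics/bar_top.png

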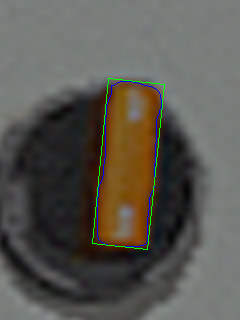

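```bash
python3 - <<'E'
from h import *
f=lambda b,q:(np.array(q,float)-5.5)/12+b
for n,b,w,r in(("top",(200,178),[(271,88),(278,404)],[(433,212),(115,278)]),("side",(220,232),[(133,165),(458,264)],[(343,96),(240,350)])):
    for q in(w,r):
        W=ray(n,f(b,q),79);e=W[1]-W[0];print(n,W.mean(0).round(1),np.linalg.norm(e).round(1),np.degrees(np.arctan2(e[1],e[0])).round(1))
# outer ellipse side
q=[(90,225),(498,225)];print(ray("side",f((220,232),q),79))
E
```

```text
top [569.4 146.9  79. ] 57.6 -177.1
top [569.5 147.   79. ] 58.8 103.0
side [567.9 147.3  79. ] 58.9 -177.2
side [567.4 148.5  79. ] 59.1 103.0
[[596.53980749 163.67640414  79.        ]
 [536.73626735 135.34300783  79.        ]]
```

```bash
cat > plan.py <<'E'
import sys,numpy as np
from scipy.spatial.transform import Rotation as Ro
from workcell import ctrl
def plan(xyz,yaw,n=5,maxs=36.,maxr=6.8,lim=None):
    s=ctrl.state();p=np.array(s["ee_pos"]);R=Ro.from_euler("xyz",s["tcp_rot"],degrees=True)
    T=Ro.from_euler("xyz",[180,0,yaw],degrees=True)
    print("t",round(s["time"],2),"p",p.round(1),"rpy",np.round(s["tcp_rot"],2),"F",np.round(s["force"],1),"M",np.round(s["ft_torque"],2),"g",round(s["grip_width"],3),"q",np.round(s["q"],0))
    O=[];D=[];ir=0
    for i in range(n):
        d=np.array(xyz)-p;L=np.linalg.norm(d);rem=(R.inv()*T).as_rotvec(degrees=True)
        a=np.linalg.norm(rem);st=d*min(1,maxs/max(L,1e-6));
        O.append((R.inv().apply(st)/1000).round(4).tolist())
        r=rem*min(1,maxr/max(a,1e-6));D.append(r.round(1).tolist())
        p=p+st;R=R*Ro.from_rotvec(r,degrees=True)
    print("offset",O,"\ndr",D,"\nremaining",L,a)
if __name__=="__main__":
    a=[float(x) for x in sys.argv[1:]]
    plan(a[:3],a[3],int(a[4]) if len(a)>4 else 5,a[5] if len(a)>5 else 36.,a[6] if len(a)>6 else 6.8)
E
python3 plan.py 580.5 -110 200 175.1
```

```text
t 0.1 p [ 156.1 -630.5  224.7] rpy [-1.7991e+02  1.0000e-02  1.3910e+01] F [ 0.1 -0.  -0.3] M [-0.01  0.04 -0.03] g 0.999 q [74. 27. -1. 92.  0. 61. -3.]
offset [[0.0288, -0.0216, 0.0014], [0.0311, -0.018, 0.0014], [0.033, -0.0142, 0.0013], [0.0345, -0.0102, 0.0013], [0.0355, -0.0061, 0.0013]] 
dr [[-0.0, -0.0, -6.8], [-0.0, -0.0, -6.8], [-0.0, -0.0, -6.8], [-0.0, -0.0, -6.8], [-0.0, -0.0, -6.8]] 
remaining 528.0407821668631 133.99202797643258
```

Call:
step_arm(offset=[[0.029,-0.022,0.001],[0.031,-0.018,0.001],[0.033,-0.014,0.001],[0.0345,-0.01,0.001],[0.0355,-0.006,0.001]], dr=[[0,0,-6.8],[0,0,-6.8],[0,0,-6.8],[0,0,-6.8],[0,0,-6.8]], gripper=0.45, force=40)

```text
time: 0.52
ee_pos: [263.9, -491.6, 216.0]
tcp_rot: [-179.7, 0.2, 48.3]
force: [0.8, 0.6, -0.3]
grip_width: 0.659
```

```bash
python3 plan.py 580.5 -110 200 175.1
```

```text
t 0.52 p [ 263.9 -491.6  216. ] rpy [-179.67    0.24   48.34] F [ 0.8  0.6 -0.3] M [-0.05 -0.1  -0.01] g 0.659 q [ 67.  19. -11. 105.   5.  57.  12.]
offset [[0.036, -0.0012, 0.001], [0.0359, 0.003, 0.001], [0.0352, 0.0073, 0.001], [0.0341, 0.0114, 0.001], [0.0326, 0.0153, 0.001]] 
dr [[-0.0, -0.0, -6.8], [-0.0, -0.0, -6.8], [-0.0, -0.0, -6.8], [-0.0, -0.0, -6.8], [-0.0, -0.0, -6.8]] 
remaining 352.11865972990853 99.56262946785685
```

Call:
step_arm(offset=[[0.036,-0.001,0.001],[0.036,0.003,0.001],[0.035,0.007,0.001],[0.034,0.0115,0.001],[0.0325,0.0155,0.001]], dr=[[0,0,-6.8],[0,0,-6.8],[0,0,-6.8],[0,0,-6.8],[0,0,-6.8]])

```text
time: 0.93
ee_pos: [380.1, -343.7, 209.0]
tcp_rot: [-179.5, -0.0, 84.0]
force: [1.2, -0.5, -0.2]
grip_width: 0.446
```

```bash
python3 plan.py 580.5 -110 200 175.1
```

```text
t 0.93 p [ 380.1 -343.7  209. ] rpy [-1.7947e+02 -5.0000e-02  8.4020e+01] F [ 1.2 -0.5 -0.2] M [-0.09 -0.09  0.05] g 0.446 q [ 57.  17. -23. 110.   8.  55.  25.]
offset [[0.0296, 0.0205, 0.0009], [0.027, 0.0238, 0.0009], [0.024, 0.0268, 0.0009], [0.0206, 0.0295, 0.0009], [0.017, 0.0317, 0.0009]] 
dr [[-0.0, -0.0, -6.8], [-0.0, -0.0, -6.8], [-0.0, -0.0, -6.8], [-0.0, -0.0, -6.8], [-0.0, -0.0, -6.8]] 
remaining 163.98598815876835 63.881185961350845
```

Call:
step_arm(offset=[[0.0295,0.0205,0.001],[0.027,0.024,0.001],[0.024,0.027,0.001],[0.0205,0.0295,0.001],[0.017,0.0315,0.001]], dr=[[0,0,-6.8],[0,0,-6.8],[0,0,-6.8],[0,0,-6.8],[0,0,-6.8]])

```text
time: 1.35
ee_pos: [498.7, -198.1, 202.4]
tcp_rot: [-179.5, -0.4, 119.7]
force: [0.4, -0.9, -0.1]
grip_width: 0.45
```

```bash
python3 plan.py 580.5 -110 200 175.1
```

```text
t 1.35 p [ 498.7 -198.1  202.4] rpy [-179.51   -0.36  119.71] F [ 0.4 -0.9 -0.1] M [-0.07 -0.15 -0.01] g 0.45 q [ 45.  22. -33. 107.  14.  56.  35.]
offset [[0.0108, 0.0343, 0.0005], [0.0066, 0.0354, 0.0005], [0.0024, 0.0359, 0.0005], [-0.0006, 0.0123, 0.0002], [0.0, 0.0, 0.0]] 
dr [[-0.0, -0.1, -6.8], [-0.0, -0.1, -6.8], [-0.0, -0.1, -6.8], [-0.0, -0.1, -6.8], [-0.0, -0.1, -6.8]] 
remaining 0.0 28.194956598939317
```

Call:
step_arm(offset=[[0.011,0.034,0.0],[0.0065,0.0355,0.0],[0.0025,0.036,0.0],[-0.0005,0.012,0.0],[0,0,0]], dr=[[0,-0.1,-6.8],[0,-0.1,-6.8],[0,-0.1,-6.8],[0,-0.1,-6.8],[0,-0.1,-6.8]])

```text
time: 1.77
ee_pos: [585.1, -95.5, 200.4]
tcp_rot: [-179.9, -0.2, 155.7]
force: [-0.1, 0.9, -0.6]
grip_width: 0.448
```

```bash
python3 plan.py 580.5 -110 160 175.1
```

```text
t 1.77 p [585.1 -95.5 200.4] rpy [-179.94   -0.21  155.71] F [-0.1  0.9 -0.6] M [ 0.04 -0.16 -0.  ] g 0.448 q [ 37.  29. -41.  99.  22.  60.  54.]
offset [[-0.0016, -0.0126, 0.0337], [-0.0, -0.0025, 0.0068], [0.0, 0.0, 0.0], [0.0, 0.0, 0.0], [0.0, 0.0, 0.0]] 
dr [[-0.0, -0.1, -6.8], [-0.0, -0.1, -6.8], [-0.0, -0.1, -5.8], [0.0, 0.0, 0.0], [-0.0, -0.0, -0.0]] 
remaining 0.0 5.517382872562697e-33
```

Call:
step_arm(offset=[[-0.002,-0.012,0.02],[0,-0.002,0.02],[0,0,0],[0,0,0],[0,0,0]], dr=[[0,-0.1,-6.8],[0,-0.1,-6.8],[0,0,-5.8],[0,0,0],[0,0,0]])

```text
time: 2.18
ee_pos: [581.9, -105.4, 157.2]
tcp_rot: [179.8, -0.1, 175.9]
force: [0.9, 0.2, 0.1]
grip_width: 0.451
```

```bash
python3 plan.py 580.3 -110 110 175.1
```

```text
t 2.18 p [ 581.9 -105.4  157.2] rpy [ 1.7985e+02 -1.3000e-01  1.7586e+02] F [0.9 0.2 0.1] M [ 0.01 -0.12 -0.01] g 0.451 q [ 39.  34. -44. 101.  27.  56.  71.]
offset [[0.0009, -0.0037, 0.0358], [0.0003, -0.0011, 0.0114], [0.0, 0.0, 0.0], [0.0, 0.0, 0.0], [0.0, 0.0, 0.0]] 
dr [[0.2, -0.1, 0.8], [-0.0, -0.0, -0.0], [0.0, 0.0, 0.0], [0.0, 0.0, 0.0], [0.0, 0.0, 0.0]] 
remaining 0.0 0.0
```

Call:
step_arm(offset=[[0.001,-0.004,0.02],[0,-0.001,0.02],[0,0,0.005],[0,0,0],[0,0,0]], dr=[[0.2,0.1,0.8],[0,0,0],[0,0,0],[0,0,0],[0,0,0]])

```text
time: 2.6
ee_pos: [582.0, -110.9, 113.3]
tcp_rot: [-179.9, -0.0, 174.3]
force: [0.3, -0.8, 0.8]
grip_width: 0.448
```

```bash
python3 plan.py 580.3 -109.7 57 175.1; python3 - <<'E'
from h import *
p,d=optics.grab_frame("side")
c=cv2.resize(p[120:230,230:350],None,fx=5,fy=5,interpolation=cv2.INTER_CUBIC)
cv2.imwrite("pics/a1.png",cv2.cvtColor(c,cv2.COLOR_RGB2BGR))
E
```

```text
t 2.6 p [ 582.  -110.9  113.3] rpy [-1.7988e+02 -2.0000e-02  1.7429e+02] F [ 0.3 -0.8  0.8] M [ 0.03 -0.16  0.01] g 0.448 q [ 38.  36. -41. 103.  30.  52.  68.]
offset [[0.0011, 0.0007, 0.036], [0.0006, 0.0004, 0.0204], [0.0, 0.0, 0.0], [0.0, 0.0, 0.0], [0.0, 0.0, 0.0]] 
dr [[-0.1, -0.0, -0.8], [0.0, 0.0, 0.0], [0.0, -0.0, -0.0], [-0.0, -0.0, -0.0], [-0.0, -0.0, -0.0]] 
remaining 0.0 0.0
```

View pics/a1.png

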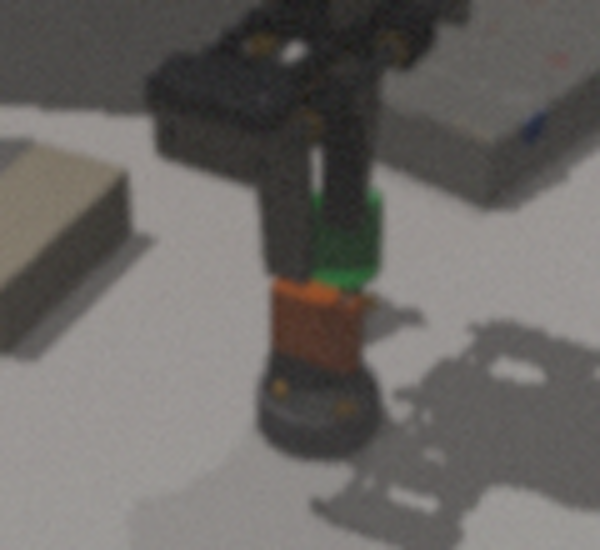

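Call:
step_arm(offset=[[0.001,0.0,0.02],[0.0005,0,0.018],[0,0,0.012],[0,0,0.004],[0,0,0]], dr=[[0,0,-0.8],[0,0,0],[0,0,0],[0,0,0],[0,0,0]])

```text
time: 3.07
ee_pos: [585.5, -111.0, 64.1]
tcp_rot: [-179.8, 0.6, 175.0]
force: [-0.8, 0.6, 0.9]
grip_width: 0.454
```

```bash
python3 plan.py 580.3 -109.7 57 175.1
```

```text
t 3.07 p [ 585.5 -111.    64.1] rpy [-179.78    0.63  174.99] F [-0.8  0.6  0.9] M [ 0.04 -0.12  0.05] g 0.454 q [ 36.  40. -38. 104.  34.  47.  65.]
offset [[0.0054, 0.0008, 0.007], [0.0, 0.0, 0.0], [0.0, 0.0, 0.0], [0.0, 0.0, 0.0], [0.0, 0.0, 0.0]] 
dr [[-0.2, 0.6, -0.1], [0.0, -0.0, -0.0], [-0.0, -0.0, -0.0], [-0.0, -0.0, -0.0], [-0.0, -0.0, -0.0]] 
remaining 0.0 0.0
```

Call:
step_arm(offset=[[0.005,0.001,0.007],[0,0,0],[0,0,0]], dr=[[-0.2,0.6,0],[0,0,0],[0,0,0]])

```text
time: 3.32
ee_pos: [581.7, -109.3, 58.4]
tcp_rot: [-180.0, 0.1, 175.0]
force: [-0.2, 0.4, 0.6]
grip_width: 0.452
```

```bash
python3 plan.py 580.3 -109.7 57 175.1
```

```text
t 3.32 p [ 581.7 -109.3   58.4] rpy [-1.7999e+02  1.3000e-01  1.7497e+02] F [-0.2  0.4  0.6] M [ 0.03 -0.16  0.01] g 0.452 q [ 36.  40. -38. 105.  34.  47.  65.]
offset [[0.0013, -0.0005, 0.0014], [0.0, 0.0, 0.0], [0.0, 0.0, 0.0], [0.0, 0.0, 0.0], [0.0, 0.0, 0.0]] 
dr [[-0.0, 0.1, -0.1], [-0.0, -0.0, -0.0], [0.0, 0.0, 0.0], [-0.0, -0.0, -0.0], [-0.0, -0.0, -0.0]] 
remaining 0.0 0.0
```

Call:
step_arm(offset=[[0.0013,-0.0005,0.0014],[0,0,0]], dr=[[0,0.1,0],[0,0,0]])

```text
time: 3.48
ee_pos: [580.7, -109.8, 57.8]
tcp_rot: [-180.0, 0.1, 175.0]
force: [-0.5, 0.1, -0.2]
grip_width: 0.452
```

Call:
step_arm(offset=[[0,0,0],[0,0,0],[0,0,0],[0,0,0],[0,0,0]], dr=[[0,0,0],[0,0,0],[0,0,0],[0,0,0],[0,0,0]], gripper=0.0, force=50)

```text
time: 3.9
ee_pos: [581.3, -110.0, 58.7]
tcp_rot: [-180.0, 0.2, 174.9]
force: [-0.9, 0.2, -0.6]
grip_width: 0.162
```

```bash
python3 plan.py 580.3 -109.7 57 175.1
```

```text
t 3.9 p [ 581.3 -110.    58.7] rpy [-179.97    0.18  174.94] F [-0.9  0.2 -0.6] M [ 0.05 -0.23  0.03] g 0.162 q [ 36.  40. -38. 105.  34.  47.  65.]
offset [[0.001, 0.0002, 0.0017], [0.0, 0.0, 0.0], [0.0, 0.0, 0.0], [0.0, 0.0, 0.0], [0.0, 0.0, 0.0]] 
dr [[-0.0, 0.2, -0.2], [-0.0, -0.0, -0.0], [-0.0, -0.0, -0.0], [-0.0, -0.0, -0.0], [-0.0, -0.0, -0.0]] 
remaining 0.0 0.0
```

Call:
step_arm(offset=[[0,0,0],[0,0,0],[0,0,-0.015],[0,0,-0.03],[0,0,-0.03]], dr=[[0,0,0],[0,0,0],[0,0,0],[0,0,0],[0,0,0]])

```text
time: 4.32
ee_pos: [575.7, -109.3, 130.2]
tcp_rot: [179.9, -0.7, 175.0]
force: [0.5, -0.1, -1.8]
grip_width: 0.164
```

Call:
step_arm(offset=[[0,0,-0.03],[0,0,-0.025],[0,0,0]], dr=[[0,0,0],[0,0,0],[0,0,0]])

```text
time: 4.57
ee_pos: [578.1, -108.5, 194.8]
tcp_rot: [179.9, -0.3, 175.1]
force: [1.6, 0.7, -1.8]
grip_width: 0.156
```

```bash
python3 plan.py 568.7 147.2 175 182.9; python3 - <<'E'
from h import *
for n,b in(("side",(230,80,390,230)),("top",(290,140,400,240))):
    p,d=optics.grab_frame(n)
    c=cv2.resize(p[b[1]:b[3],b[0]:b[2]],None,fx=4,fy=4,interpolation=cv2.INTER_CUBIC)
    cv2.imwrite(f"pics/lift_{n}.png",cv2.cvtColor(c,cv2.COLOR_RGB2BGR))
E
```

```text
t 4.57 p [ 578.1 -108.5  194.8] rpy [179.92  -0.3  175.08] F [ 1.6  0.7 -1.8] M [ 0.07 -0.3   0.01] g 0.156 q [ 41.  31. -45. 100.  25.  60.  72.]
offset [[0.0044, 0.0356, 0.0028], [0.0001, 0.0359, 0.0028], [-0.0005, 0.0359, 0.0028], [-0.0005, 0.0359, 0.0028], [-0.0005, 0.0359, 0.0028]] 
dr [[0.1, -0.3, -6.8], [0.0, -0.0, -1.0], [-0.0, -0.0, 0.0], [0.0, 0.0, 0.0], [0.0, 0.0, 0.0]] 
remaining 112.66860496215241 0.0
```

View pics/lift_side.png

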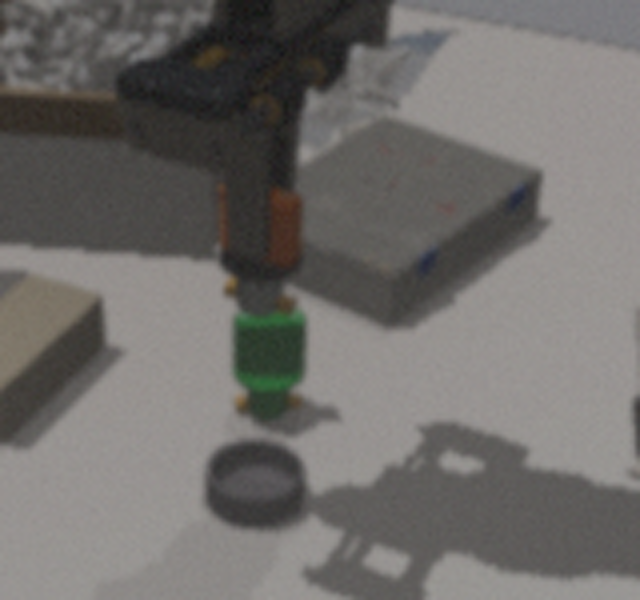

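The plug is out of the cup (foot at about px (297,152)) and held upright between the fingers. Next I carry it to the port.

Call:
step_arm(offset=[[0.004,0.035,0.002],[0,0.036,0.002],[0,0.036,0.002],[0,0.036,0.002],[0,0.036,0.002]], dr=[[0,-0.3,-4],[0,0,-2],[0,0,-1],[0,0,-0.8],[0,0,0]])

```text
time: 5.08
ee_pos: [567.7, 61.2, 170.6]
tcp_rot: [-179.8, -1.1, -178.0]
force: [1.1, -0.4, -2.2]
grip_width: 0.161
```

```bash
python3 plan.py 568.7 147.2 175 182.9
```

```text
t 5.08 p [567.7  61.2 170.6] rpy [-179.79   -1.13 -178.  ] F [ 1.1 -0.4 -2.2] M [ 0.13 -0.19 -0.04] g 0.161 q [ 26.  32. -47. 103.  27.  58.  60.]
offset [[-0.0016, 0.0359, -0.002], [-0.0022, 0.0359, -0.0019], [-0.0009, 0.0141, -0.0007], [0.0, 0.0, 0.0], [0.0, 0.0, 0.0]] 
dr [[-0.2, -1.1, -0.9], [0.0, 0.0, 0.0], [0.0, -0.0, -0.0], [0.0, 0.0, 0.0], [0.0, 0.0, 0.0]] 
remaining 0.0 0.0
```

Call:
step_arm(offset=[[-0.001,0.034,-0.003],[-0.001,0.024,-0.002],[0,0.01,0],[0,0,0],[0,0,0]], dr=[[-0.2,-1.1,-0.9],[0,0,0],[0,0,0],[0,0,0],[0,0,0]])

```text
time: 5.5
ee_pos: [557.9, 139.8, 166.4]
tcp_rot: [179.8, -1.0, -176.2]
force: [0.1, 0.4, -2.1]
grip_width: 0.164
```

```bash
python3 plan.py 568.9 147.2 160 182.9
```

```text
t 5.5 p [557.9 139.8 166.4] rpy [ 179.82   -0.95 -176.23] F [ 0.1  0.4 -2.1] M [ 0.02 -0.22 -0.04] g 0.164 q [ 18.  33. -48. 103.  28.  58.  54.]
offset [[-0.0115, 0.0067, 0.0062], [0.0, 0.0, 0.0], [0.0, 0.0, 0.0], [0.0, 0.0, 0.0], [0.0, 0.0, 0.0]] 
dr [[0.2, -1.0, 0.9], [-0.0, -0.0, -0.0], [0.0, -0.0, -0.0], [-0.0, -0.0, -0.0], [-0.0, -0.0, -0.0]] 
remaining 0.0 0.0
```

Call:
step_arm(offset=[[-0.0115,0.0065,0.004],[0,0,0],[0,0,0]], dr=[[0.2,-1.0,0.9],[0,0,0],[0,0,0]])

```text
time: 5.75
ee_pos: [568.8, 140.3, 159.3]
tcp_rot: [-179.7, -0.2, -177.5]
force: [-0.7, -0.2, -1.8]
grip_width: 0.159
```

```bash
python3 plan.py 568.9 147.2 150 182.9
```

```text
t 5.75 p [568.8 140.3 159.3] rpy [-179.71   -0.23 -177.51] F [-0.7 -0.2 -1.8] M [ 0.   -0.19 -0.01] g 0.159 q [ 17.  34. -46. 102.  29.  57.  52.]
offset [[-0.0005, 0.0069, 0.0092], [0.0, 0.0, 0.0], [0.0, 0.0, 0.0], [0.0, 0.0, 0.0], [0.0, 0.0, 0.0]] 
dr [[-0.3, -0.2, -0.4], [0.0, 0.0, 0.0], [-0.0, 0.0, 0.0], [-0.0, 0.0, 0.0], [-0.0, 0.0, 0.0]] 
remaining 0.0 6.896728590703371e-34
```

Call:
step_arm(offset=[[0,0.007,0.008],[0,0,0],[0,0,0]], dr=[[-0.3,-0.2,-0.4],[0,0,0],[0,0,0]])

```text
time: 6.0
ee_pos: [568.5, 142.6, 149.7]
tcp_rot: [-179.9, -0.1, -177.4]
force: [0.1, 0.2, -2.9]
grip_width: 0.164
```

```bash
python3 plan.py 568.9 147.2 145 182.9; python3 - <<'E'
from h import *
for n,b in(("side",(205,200,285,290)),("top",(180,150,270,230))):
    p,d=optics.grab_frame(n); np.save(f"{n}_ins.npy",p)
    c=cv2.resize(p[b[1]:b[3],b[0]:b[2]],None,fx=6,fy=6,interpolation=cv2.INTER_CUBIC)
    cv2.imwrite(f"pics/ins_{n}.png",cv2.convertScaleAbs(cv2.cvtColor(c,cv2.COLOR_RGB2BGR),alpha=1.5))
E
```

```text
t 6.0 p [568.5 142.6 149.7] rpy [-1.7990e+02 -1.5000e-01 -1.7739e+02] F [ 0.1  0.2 -2.9] M [ 0.07 -0.17  0.01] g 0.164 q [ 17.  34. -46. 102.  29.  56.  51.]
offset [[-0.0006, 0.0046, 0.0047], [0.0, 0.0, 0.0], [0.0, 0.0, 0.0], [0.0, 0.0, 0.0], [0.0, 0.0, 0.0]] 
dr [[-0.1, -0.1, -0.3], [0.0, 0.0, 0.0], [0.0, 0.0, 0.0], [0.0, 0.0, 0.0], [0.0, 0.0, 0.0]] 
remaining 0.0 0.0
```

View pics/ins_side.png

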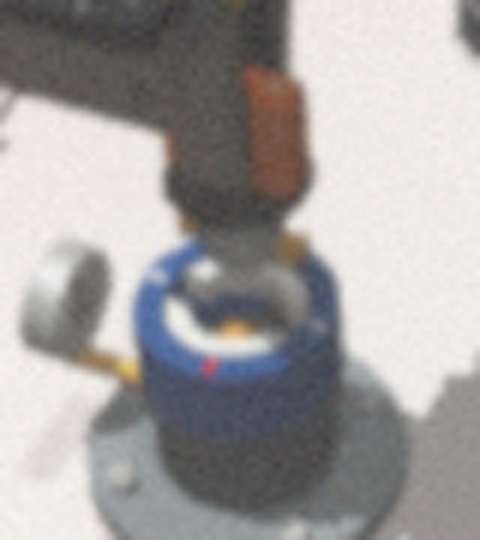

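View pics/ins_top.png

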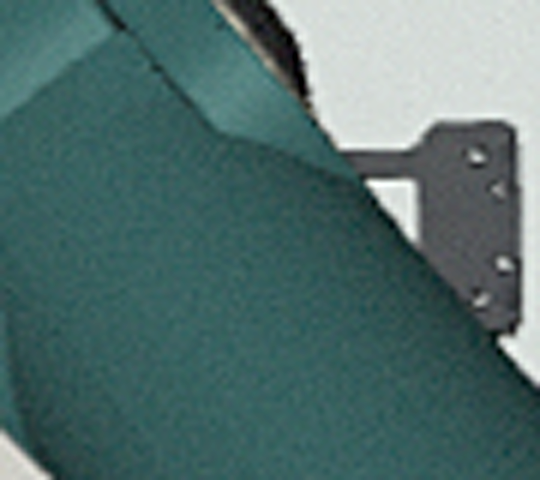

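```bash
python3 - <<'E'
from h import *
p=np.load("side_ins.npy")
h=cv2.cvtColor(p,cv2.COLOR_RGB2HSV)
b=(230,228,264,252)
s=20
M=np.float32([[s,0,-s*b[0]+(s-1)/2],[0,s,-s*b[1]+(s-1)/2]])
c=cv2.warpAffine(p,M,((b[2]-b[0])*s,(b[3]-b[1])*s),flags=cv2.INTER_CUBIC)
cv2.imwrite("pics/lug.png",cv2.convertScaleAbs(cv2.cvtColor(c,cv2.COLOR_RGB2BGR),alpha=1.8))
# predicted lug tip pixels/foot for the TCP pose
z=149.7-53.7; a=np.radians(2.6); ux=np.array([np.cos(a),np.sin(a),0])
C=np.array([568.5,142.6,z])
P=[C+[0,0,8]+22*ux,C+[0,0,8]-22*ux,C, C+[0,0,34]]
print(proj("side",P).round(1), (s*(proj("side",P)-b[:2])+9.5).round(0))
E
```

```text
[[234.  235.4]
 [254.5 241.6]
 [244.4 241.5]
 [243.4 228.5]] [[ 90. 158.]
 [500. 281.]
 [298. 279.]
 [278.  20.]]
```

View pics/lug.png

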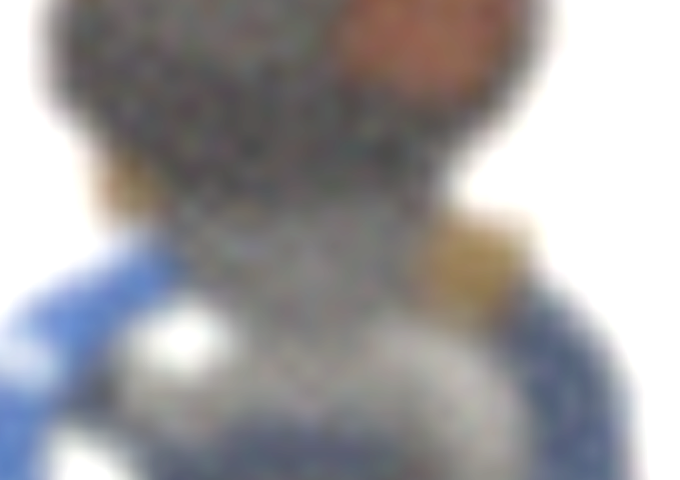

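Call:
step_arm(offset=[[-0.0005,0.0055,0.008],[0,0,0],[0,0,0]], dr=[[-0.1,-0.1,-0.3],[0,0,0],[0,0,0]])

```text
time: 6.35
ee_pos: [568.9, 148.6, 141.5]
tcp_rot: [180.0, 0.0, -177.1]
force: [0.3, 0.1, -2.0]
grip_width: 0.161
```

```bash
python3 plan.py 568.8 147.3 138 182.9
```

```text
t 6.35 p [568.9 148.6 141.5] rpy [ 1.7998e+02  1.0000e-02 -1.7708e+02] F [ 0.3  0.1 -2. ] M [ 0.03 -0.16  0.  ] g 0.161 q [ 16.  35. -46. 103.  30.  55.  51.]
offset [[0.0001, -0.0013, 0.0035], [0.0, 0.0, 0.0], [0.0, 0.0, 0.0], [0.0, 0.0, 0.0], [0.0, 0.0, 0.0]] 
dr [[0.0, 0.0, 0.0], [-0.0, -0.0, -0.0], [0.0, -0.0, -0.0], [-0.0, -0.0, -0.0], [-0.0, -0.0, -0.0]] 
remaining 0.0 0.0
```

Call:
step_arm(offset=[[0,-0.0012,0.004],[0,0,0.003],[0,0,0]], dr=[[0,0,0],[0,0,0],[0,0,0]])

```text
time: 6.6
ee_pos: [568.8, 147.8, 133.9]
tcp_rot: [180.0, 0.0, -177.0]
force: [-0.5, 0.4, -2.6]
grip_width: 0.163
```

```bash
python3 plan.py 568.8 147.3 130 182.9
```

```text
t 6.6 p [568.8 147.8 133.9] rpy [ 1.7997e+02  1.0000e-02 -1.7702e+02] F [-0.5  0.4 -2.6] M [ 0.08 -0.09 -0.  ] g 0.163 q [ 16.  36. -45. 103.  31.  54.  50.]
offset [[0.0, -0.0005, 0.0039], [0.0, 0.0, 0.0], [0.0, 0.0, 0.0], [0.0, 0.0, 0.0], [0.0, 0.0, 0.0]] 
dr [[0.0, 0.0, 0.1], [0.0, 0.0, 0.0], [0.0, -0.0, -0.0], [-0.0, -0.0, -0.0], [-0.0, -0.0, -0.0]] 
remaining 0.0 0.0
```

Call:
step_arm(offset=[[0,-0.0005,0.003],[0,0,0.003],[0,0,0.002],[0,0,0]], dr=[[0,0,0],[0,0,0],[0,0,0],[0,0,0]])

```text
time: 6.93
ee_pos: [568.8, 147.0, 124.8]
tcp_rot: [180.0, -0.0, -177.0]
force: [0.7, 0.4, -2.7]
grip_width: 0.157
```

```bash
python3 plan.py 568.8 147.3 120 182.9;python3 - <<'E'
from h import *
n,b="side",(205,200,285,290)
p,d=optics.grab_frame(n)
c=cv2.resize(p[b[1]:b[3],b[0]:b[2]],None,fx=6,fy=6,interpolation=cv2.INTER_CUBIC)
cv2.imwrite(f"pics/ins2_{n}.png",cv2.convertScaleAbs(cv2.cvtColor(c,cv2.COLOR_RGB2BGR),alpha=1.5))
E
```

```text
t 6.93 p [568.8 147.  124.8] rpy [ 179.99   -0.   -177.03] F [ 0.7  0.4 -2.7] M [ 0.04 -0.2   0.02] g 0.157 q [ 15.  36. -45. 103.  31.  54.  50.]
offset [[-0.0, 0.0003, 0.0048], [0.0, 0.0, 0.0], [0.0, 0.0, 0.0], [0.0, 0.0, 0.0], [0.0, 0.0, 0.0]] 
dr [[0.0, -0.0, 0.1], [-0.0, -0.0, -0.0], [-0.0, -0.0, -0.0], [-0.0, -0.0, -0.0], [-0.0, -0.0, -0.0]] 
remaining 0.0 0.0
```

View pics/ins2_side.png

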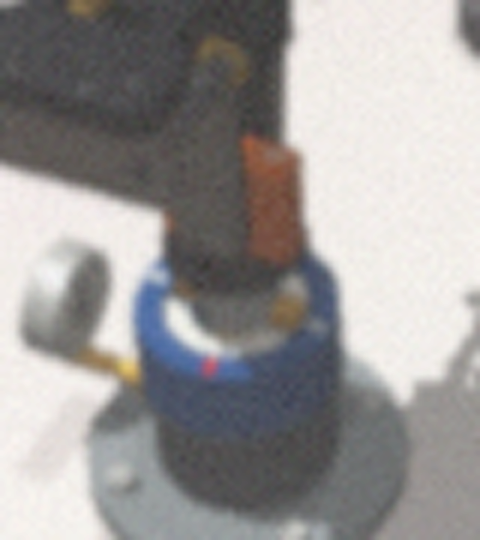

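The side view shows the nose and lugs entering the slots (right lug at about px (253,251)) with no contact force. I keep going down.

Call:
step_arm(offset=[[0,0.0003,0.003],[0,0,0.003],[0,0,0.002],[0,0,0.002]], dr=[[0,0,0],[0,0,0],[0,0,0],[0,0,0]])

```text
time: 7.32
ee_pos: [569.4, 147.7, 114.9]
tcp_rot: [180.0, 0.1, -177.0]
force: [-1.1, -0.7, 3.3]
grip_width: 0.159
```

```bash
python3 plan.py 568.8 147.3 104 182.9
```

```text
t 7.32 p [569.4 147.7 114.9] rpy [ 1.7997e+02  9.0000e-02 -1.7703e+02] F [-1.1 -0.7  3.3] M [-0.09  0.19  0.  ] g 0.159 q [ 15.  37. -44. 104.  32.  53.  49.]
offset [[0.0006, -0.0004, 0.0109], [0.0, 0.0, 0.0], [0.0, 0.0, 0.0], [0.0, 0.0, 0.0], [0.0, 0.0, 0.0]] 
dr [[0.0, 0.1, 0.1], [-0.0, -0.0, 0.0], [-0.0, -0.0, -0.0], [-0.0, -0.0, -0.0], [-0.0, -0.0, -0.0]] 
remaining 0.0 0.0
```

The plunger made contact where expected (about 6 N). I press on down.

Call:
step_arm(offset=[[0.0005,-0.0004,0.003],[0,0,0.003],[0,0,0.003],[0,0,0.003]], dr=[[0,0,0],[0,0,0],[0,0,0],[0,0,0]])

```text
time: 7.65
ee_pos: [569.4, 147.8, 105.1]
tcp_rot: [-179.9, 0.2, -177.0]
force: [-2.6, -1.1, 10.2]
grip_width: 0.161
```

```bash
python3 plan.py 568.8 147.3 104 182.9
```

```text
t 7.65 p [569.4 147.8 105.1] rpy [-179.94    0.18 -177.04] F [-2.6 -1.1 10.2] M [-0.39  0.67  0.04] g 0.161 q [ 14.  38. -44. 104.  33.  52.  49.]
offset [[0.0006, -0.0004, 0.0011], [0.0, 0.0, 0.0], [0.0, 0.0, 0.0], [0.0, 0.0, 0.0], [0.0, 0.0, 0.0]] 
dr [[-0.1, 0.2, 0.1], [-0.0, -0.0, -0.0], [0.0, 0.0, 0.0], [0.0, 0.0, 0.0], [0.0, 0.0, 0.0]] 
remaining 0.0 0.0
```

Call:
step_arm(offset=[[0.0003,-0.0002,0.002],[0,0,0.002],[0,0,0.002]], dr=[[0,0,0],[0,0,0],[0,0,0]])

```text
time: 7.9
ee_pos: [569.5, 148.0, 103.6]
tcp_rot: [-179.7, 0.3, -177.0]
force: [-6.3, -2.5, 19.0]
grip_width: 0.161
```

```bash
python3 plan.py 568.8 147.3 104 182.9
```

```text
t 7.9 p [569.5 148.  103.6] rpy [-179.74    0.25 -177.05] F [-6.3 -2.5 19. ] M [-0.8   1.71 -0.02] g 0.161 q [ 14.  38. -43. 104.  33.  52.  48.]
offset [[0.0007, -0.0007, -0.0004], [0.0, 0.0, 0.0], [0.0, 0.0, 0.0], [0.0, 0.0, 0.0], [0.0, 0.0, 0.0]] 
dr [[-0.3, 0.3, 0.1], [-0.0, -0.0, -0.0], [0.0, 0.0, 0.0], [0.0, 0.0, 0.0], [0.0, 0.0, 0.0]] 
remaining 0.0 0.0
```

Call:
step_arm(offset=[[0.0006,-0.0006,0.002],[0,0,0.002],[0,0,0.002]], dr=[[-0.2,0.3,4],[0,0,4],[0,0,4]])

```text
time: 8.15
ee_pos: [570.4, 148.5, 103.7]
tcp_rot: [-179.9, 0.2, 170.6]
force: [-4.6, -2.5, 14.1]
grip_width: 0.162
```

```bash
python3 plan.py 569 147.4 103.5 102.9
```

```text
t 8.15 p [570.4 148.5 103.7] rpy [-179.89    0.24  170.58] F [-4.6 -2.5 14.1] M [-0.51  1.13  0.05] g 0.162 q [ 12.  37. -41. 104.  31.  51.  38.]
offset [[0.0012, -0.0013, 0.0002], [0.0, 0.0, 0.0], [0.0, 0.0, 0.0], [0.0, 0.0, 0.0], [0.0, 0.0, 0.0]] 
dr [[0.0, 0.0, 6.8], [0.0, 0.0, 6.8], [0.0, 0.0, 6.8], [0.0, 0.0, 6.8], [0.0, 0.0, 6.8]] 
remaining 0.0 40.47691717296528
```

Call:
step_arm(offset=[[0.0012,-0.0013,0.0025],[0.0003,-0.0003,0.0025],[0.0003,-0.0003,0.0025],[0.0003,-0.0003,0.0025]], dr=[[0,0,5],[0,0,5],[0,0,5],[0,0,5]])

```text
time: 8.48
ee_pos: [571.0, 149.0, 103.7]
tcp_rot: [179.9, 0.8, 149.7]
force: [-5.5, -2.7, 18.4]
grip_width: 0.165
```

```bash
python3 plan.py 569 147.4 103.5 102.9
```

```text
t 8.48 p [571.  149.  103.7] rpy [179.85   0.79 149.67] F [-5.5 -2.7 18.4] M [-0.79  1.53  0.09] g 0.165 q [  9.  35. -36. 104.  27.  49.  19.]
offset [[0.001, -0.0024, 0.0001], [0.0, 0.0, 0.0], [0.0, 0.0, 0.0], [0.0, 0.0, 0.0], [0.0, 0.0, 0.0]] 
dr [[0.1, 0.1, 6.8], [0.1, 0.1, 6.8], [0.1, 0.1, 6.8], [0.1, 0.1, 6.8], [0.1, 0.1, 6.8]] 
remaining 0.0 19.579874898014626
```

Call:
step_arm(offset=[[0.001,-0.0025,0.0025],[0.0003,-0.0008,0.0025],[0.0003,-0.0008,0.0025],[0.0003,-0.0008,0.0025]], dr=[[0.1,0.4,5],[0,0.1,5],[0,0,5],[0,0,5]])

```text
time: 8.82
ee_pos: [570.9, 148.6, 103.7]
tcp_rot: [179.3, 0.7, 128.8]
force: [-4.5, -2.9, 17.7]
grip_width: 0.164
```

```bash
python3 plan.py 569 147.4 103.5 102.9
```

```text
t 8.82 p [570.9 148.6 103.7] rpy [179.32   0.7  128.78] F [-4.5 -2.9 17.7] M [-0.75  1.3   0.07] g 0.164 q [  5.  33. -31. 105.  23.  47.   2.]
offset [[0.0002, -0.0023, 0.0002], [0.0, 0.0, 0.0], [0.0, 0.0, 0.0], [0.0, 0.0, 0.0], [0.0, 0.0, 0.0]] 
dr [[0.2, 0.1, 6.8], [0.2, 0.1, 6.8], [0.2, 0.1, 6.8], [0.2, 0.1, 5.5], [-0.0, -0.0, -0.0]] 
remaining 0.0 2.840496812581294e-17
```

Call:
step_arm(offset=[[0.0002,-0.0022,0.0025],[0.0,-0.0008,0.0025],[0.0,-0.0008,0.0025],[0.0,-0.0008,0.0025]], dr=[[0.7,0.3,5],[0.1,0,5],[0,0,5],[0,0,4]])

```text
time: 9.15
ee_pos: [571.1, 148.7, 103.7]
tcp_rot: [179.4, 0.6, 108.9]
force: [-5.0, -1.9, 16.7]
grip_width: 0.158
```

```bash
python3 plan.py 569 147.4 103.5 102.9
```

```text
t 9.15 p [571.1 148.7 103.7] rpy [179.39   0.62 108.89] F [-5.  -1.9 16.7] M [-0.71  1.51  0.14] g 0.158 q [  2.  32. -26. 105.  20.  47. -16.]
offset [[-0.0005, -0.0024, 0.0002], [0.0, 0.0, 0.0], [0.0, 0.0, 0.0], [0.0, 0.0, 0.0], [0.0, 0.0, 0.0]] 
dr [[0.6, 0.6, 6.0], [0.0, -0.0, -0.0], [-0.0, 0.0, 0.0], [0.0, 0.0, 0.0], [0.0, 0.0, 0.0]] 
remaining 0.0 0.0
```

Call:
step_arm(offset=[[-0.0003,-0.002,0.0025],[0.0,-0.0006,0.0025],[0.0,-0.0006,0.0025]], dr=[[0.6,0.6,2],[0.1,0.1,2],[0,0,2]])

```text
time: 9.4
ee_pos: [569.9, 148.4, 103.6]
tcp_rot: [179.8, 0.2, 102.8]
force: [-7.9, -2.7, 20.5]
grip_width: 0.166
```

```bash
python3 plan.py 569 147.4 103.5 102.9
```

```text
t 9.4 p [569.9 148.4 103.6] rpy [1.7981e+02 1.6000e-01 1.0276e+02] F [-7.9 -2.7 20.5] M [-0.87  2.06  0.46] g 0.166 q [  1.  32. -25. 105.  18.  47. -20.]
offset [[-0.0008, -0.0011, 0.0001], [0.0, 0.0, 0.0], [0.0, 0.0, 0.0], [0.0, 0.0, 0.0], [0.0, 0.0, 0.0]] 
dr [[0.2, 0.2, -0.1], [-0.0, -0.0, -0.0], [0.0, 0.0, 0.0], [-0.0, 0.0, 0.0], [0.0, 0.0, 0.0]] 
remaining 0.0 0.0
```

Call:
step_arm(offset=[[0,-0.0004,0.0025],[0,-0.0004,0.0025],[0,-0.0004,0.0025]], dr=[[0,0,2],[0,0,2],[0,0,2]])

```text
time: 9.65
ee_pos: [569.1, 148.7, 103.7]
tcp_rot: [179.6, 0.5, 97.0]
force: [-5.6, -3.5, 17.4]
grip_width: 0.165
```

```bash
python3 plan.py 569 147.4 103.5 102.9
```

```text
t 9.65 p [569.1 148.7 103.7] rpy [179.61   0.48  97.01] F [-5.6 -3.5 17.4] M [-0.73  1.42  1.3 ] g 0.165 q [ -0.  32. -23. 105.  18.  46. -26.]
offset [[-0.0012, -0.0003, 0.0002], [0.0, 0.0, 0.0], [0.0, 0.0, 0.0], [0.0, 0.0, 0.0], [0.0, 0.0, 0.0]] 
dr [[0.4, 0.5, -5.9], [0.0, -0.0, -0.0], [0.0, 0.0, 0.0], [0.0, 0.0, 0.0], [0.0, 0.0, 0.0]] 
remaining 0.0 0.0
```

Call:
step_arm(offset=[[0,0,0.0025],[0,0,0.0025],[0,0,0.0025]], dr=[[0,0,0.5],[0,0,0.5],[0,0,0.5]], force=60)

```text
time: 9.9
ee_pos: [569.0, 148.8, 103.7]
tcp_rot: [179.5, 0.9, 96.3]
force: [-6.9, -3.5, 19.0]
grip_width: 0.168
```

```bash
python3 plan.py 569 147.4 103.5 102.9;python3 - <<'E'
from h import *
for n,b in(("side",(205,200,285,290)),("top",(180,150,270,230))):
    p,d=optics.grab_frame(n)
    c=cv2.resize(p[b[1]:b[3],b[0]:b[2]],None,fx=6,fy=6,interpolation=cv2.INTER_CUBIC)
    cv2.imwrite(f"pics/end_{n}.png",cv2.convertScaleAbs(cv2.cvtColor(c,cv2.COLOR_RGB2BGR),alpha=1.5))
E
python3 plan.py 569 147.4 103.5 102.9
```

```text
t 9.9 p [569.  148.8 103.7] rpy [179.46   0.94  96.32] F [-6.9 -3.5 19. ] M [-0.7   1.79  1.44] g 0.168 q [ -1.  32. -23. 105.  18.  46. -27.]
offset [[-0.0014, -0.0001, 0.0002], [0.0, 0.0, 0.0], [0.0, 0.0, 0.0], [0.0, 0.0, 0.0], [0.0, 0.0, 0.0]] 
dr [[0.5, 1.0, -6.6], [-0.0, -0.0, 0.0], [0.0, 0.0, 0.0], [-0.0, 0.0, 0.0], [0.0, 0.0, 0.0]] 
remaining 0.0 6.3611093629270335e-15
t 10.0 p [569.  148.8 103.7] rpy [179.46   0.95  96.34] F [-7.8 -3.4 20.6] M [-0.72  1.79  1.43] g 0.162 q [ -1.  32. -23. 105.  18.  46. -27.]
offset [[-0.0014, -0.0002, 0.0002], [0.0, 0.0, 0.0], [0.0, 0.0, 0.0], [0.0, 0.0, 0.0], [0.0, 0.0, 0.0]] 
dr [[0.5, 1.0, -6.6], [-0.0, -0.0, -0.0], [0.0, 0.0, 0.0], [0.0, 0.0, 0.0], [0.0, 0.0, 0.0]] 
remaining 0.0 0.0
```

View pics/end_side.png

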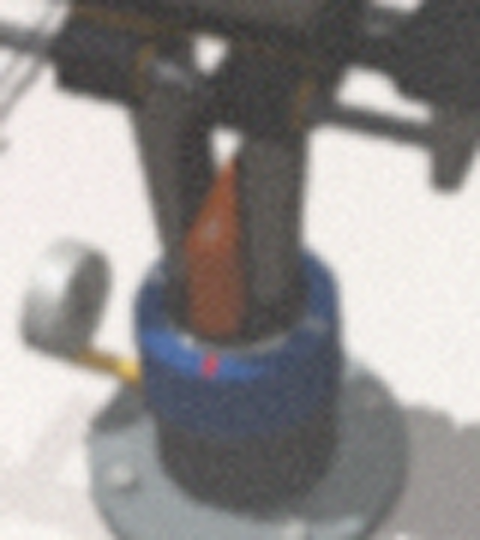

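Call:
step_arm(offset=[[-0.0006,-0.0005,0.0025],[-0.0003,-0.0005,0.0025],[-0.0003,-0.0005,0.0025]], dr=[[0.5,0.9,0.4],[0.2,0.4,0.4],[0,0,0.4]])

```text
time: 10.25
ee_pos: [569.3, 148.5, 103.7]
tcp_rot: [179.8, -0.0, 96.2]
force: [-6.1, -2.8, 19.0]
grip_width: 0.167
```

```bash
python3 plan.py 569 147.4 103.5 102.9 1; python3 - <<'E'
from h import *
from workcell import ctrl
n,b="side",(205,200,285,290)
for i in range(4):p,d=optics.grab_frame(n)
c=cv2.resize(p[b[1]:b[3],b[0]:b[2]],None,fx=6,fy=6,interpolation=cv2.INTER_CUBIC)
cv2.imwrite(f"pics/end2.png",cv2.convertScaleAbs(cv2.cvtColor(c,cv2.COLOR_RGB2BGR),alpha=1.5))
E
python3 plan.py 569 147.4 103.5 102.9 1
```

```text
t 10.25 p [569.3 148.5 103.7] rpy [ 1.7978e+02 -1.0000e-02  9.6190e+01] F [-6.1 -2.8 19. ] M [-0.7   1.52  1.44] g 0.167 q [  0.  32. -23. 105.  17.  46. -26.]
offset [[-0.001, -0.0004, 0.0002]] 
dr [[0.2, 0.0, -6.7]] 
remaining 1.1232194346262543 6.715357712779329
t 10.45 p [569.3 148.5 103.7] rpy [1.7977e+02 2.0000e-02 9.6230e+01] F [-5.7 -2.7 17.3] M [-0.8   1.35  1.48] g 0.172 q [ -0.  32. -23. 105.  17.  46. -26.]
offset [[-0.0011, -0.0004, 0.0002]] 
dr [[0.2, 0.0, -6.7]] 
remaining 1.159854431575775 6.677132842797589
```

View pics/end2.png

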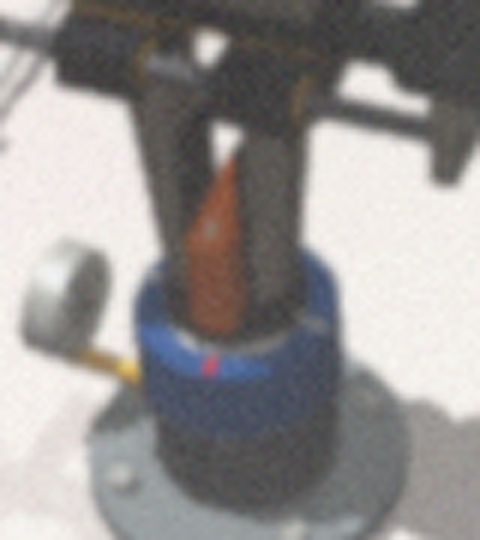

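The view holds steady: the bar is aligned with the red stop mark (px (240,260)), the collar sits just above the face, and there is a stopping torque of 1.4 N·m with about 20 N of downward push. I'm handing it in.

```bash
python3 -c "
from workcell import job_done,ctrl
print(job_done()); s=ctrl.state(); print(s['time'],s['ee_pos'],s['force'],s['ft_torque'])"
```

```text
the job is handed in; nothing more can be done
None
the job is handed in; nothing more can be done
```

The orange-handled plug is in the port, pressed down and turned clockwise to the stop. I handed the job in at about 10.5 s with the arm still gripping and pressing; no verdict was reported.

- **Insertion:** the lugs went in through the slots with no contact force. The plunger was felt at the expected height. The TCP bottomed out at z = 103.7 mm, which is the height I had worked out for fully home.
- **Twist:** the handle turned with almost no resistance until the tool reached about 103°, the expected stop angle. The twist torque then rose to about 1.4 N·m.
- **Last checks:** over the final 0.2 s the pose did not change. The downward push was about 20 N, above the spring's 12 N, and the grip was 60 N. In the side picture the handle lines up with the red stop mark and the collar sits just above the port's face.

Two things did not agree fully. The tool turned about 6.5° past the computed stop angle, so the bar probably slipped a little in the jaws against the hard stop. A steady sideways force of about 6 N also remained on the plug.

The arm hid the port from the top camera at the end, so that last view came from the side camera only. The tape roll, screwdriver, foam block and hex key were never approached, but I took no final picture of them.

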